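# Walk the battery pack up to its stop rail

## Task

Walk the heavy orange battery pack forward on the desk until its far side rests against the black rubber of the stop rail, centred on the rubber and square to it. Walk it by its corners: push first on the left end of its near side until it has clearly swung round to the right (clockwise seen from above, to about 12 degrees off square), then on the right end until it has swung about as far past square to the left, and so on by turns. Keep it flat on the desk, and leave the grey pack alone.

Things in the scene. Friction and masses are not known exactly. Their poses are not given: they have to be found in the camera images.
- pack: Loose orange battery pack, a block 100 mm deep (x, away from the robot), 150 wide (y, to its left), 60 high, about 1.3 kg, too wide to grip. Origin: centre of its underside. Starts within 4 degrees of square to the rail, 12 mm of centred, 75 to 110 mm short of it. Slides under 5 to 20 N pushed 20 to 35 mm up; pushed at one end it turns about a point near the other end.
- stop: Fixed stop rail beyond the orange pack: aluminium angle 200 mm long (y), 34 high, yellow ends, black rubber facing 150 mm long (as wide as the pack) in the middle of its near side. Origin: on the desk under the middle of the rubber's face; x points away from the robot, square to the rail, y left along it. Pack home: its origin at x = -50 mm, y = 0 here.
- swing (a point): Middle of the orange pack, 30 mm above the desk; its axes are turned 45 degrees left (anticlockwise from above) of the pack's own and only serve to judge the swing: its x axis is 45 degrees from the stop's x axis when the pack is square, less when it has swung right, more when left.
- grey_pack: Loose battery pack of the same size and shape with a grey case, farther to the left; not to be moved. Origin: centre of its underside.

How it is judged:
By the outcome, as a careful person would: the job done as asked, in the order asked, and still so for the second after the job is handed in, with the robot touching nothing.
It also fails if it takes over 48 s, if anything falls off the work surface, if the arm or the gripper's body presses on something with over 40 N, if the wrist force passes 120 N, or if a joint passes its speed limit or range.

## Robot

A 6-joint arm with a two-finger parallel gripper is mounted at the origin on a cart in front of the work surface, level with it; the furniture and walls round the work are solid. World frame = base frame: x ahead of the robot, y to its left, z up, the work surface at z = 0. Lengths are in m, angles in degrees, forces in N, time in s.
With the tool pointing down it reaches from about 0.375 to 0.9 m from the base axis. Payload 3.1 kg.
Tool frame: the origin (TCP) lies between the finger pads; the fingertips stand 11 mm ahead of it and the grasp point (between the pads) lies 8 mm behind it; z points along the fingers, y is the line along which they close (so a half turn about z gives the same grasp; the last joint's range is limited). The gripper opens to 87 mm and grips with 3 to 60 N. Pads are 19 mm wide; open, the fingers measure 117 mm over their backs; the gripper's body (75 mm by 190 mm) begins 51 mm behind the grasp point.
Start: joints at [-80.014, 30.224, 82.088, -0, 67.689, -10.227], TCP at [0.216, -0.586, 0.234] pointing down, gripper open.
Joint ranges: [-176.69, 176.69], [-43.24, 126.21], [12.49, 139.97], [-82, 262], [0, 151.66], [-163.58, 163.58]. Speed limits (degrees/s): [159.86, 159.86, 180, 180, 180, 180].

## Interface

Orientations are given as a 3x3 rotation matrix whose columns are the frame's x, y, z axes.
In Python, from rig import bot, viewer, workorder, nets gives the robot as it stands. The module is installed in compiled form; this text tells all that it offers.
- The arm moves only by the tool move_arm, never from a script. Its argument "increments" is a list of rows, each a list of 7 numbers: the shift along the tool's x, y, z normalised to -1 to 1, where 1 is 0.3 m, then the turn, a rotation vector about the tool's x, y, z normalised to -1 to 1, where 1 is pi rad, then the opening, from 0 (shut) to 1 (fully open). In form: [[tx, ty, tz, wx, wy, wz, grip], ...]. A call has 1 to 10 rows; each row is the pose to reach, as a shift and turn from the pose commanded when the call began, along the tool's axes at that moment, turning the shorter way round; what a row does not reach only later rows make up. A row lasts 1/12 s, in which the tool goes at most 41.7 mm and 7.16 degrees, less where a joint would pass 70% of its speed; a pose out of reach is approached as far as the arm can. A call with a number of a shift or a turn outside -1 to 1 is refused whole. A call with a gripper value outside its range is refused whole. The fingers move at their own pace and stop on an object; the grip force is fixed at half the most. Time passes only in rows, so rows that repeat a pose let the fingers close. It gives the time, the measured TCP pose, the force, the opening and the grip force at its end, in the units of the state.
- bot.read_state(): the state, without advancing time (a new reading comes with each control period).
- viewer.capture(name): name is "scene" or "top"; returns a dict with "image" (400x640x3 uint8, blue, green, red), "K" (3x3 intrinsics, pixels), "eye" and "orientation" of the camera in the world. Camera axes: x right, y up, looking along -z (the intrinsics and any distortion apply to the point x, -y, -z); pixel columns grow to the right and rows downward; lengths in m; the calibration is good to about 2 mm. A picture is of the moment at which its call begins. There is no depth.
- workorder.hand_in(): hands the job in; it is judged then, once.
Trained networks look in the newest picture that a camera, given by its name, has taken for a name from the list of things; names that differ only in an ending like _2 or _b are one class to them, and where a whole thing is asked for, a point or a joint stands for the part that bears it (a point fixed in the world has none). Each returns a list of dicts, best first, with "conf" (0 to 1); they miss things now and then, are a little off and sometimes report something else, mostly with a low value. They report only what shows in the picture. A call takes as long as a camera call.
- nets.find_in(camera, thing): "location" ([column, row] in pixels, amid what is visible of it).
The state is a dict: "time_s": time; "joint_positions": joint angles; "qvel": joint speeds; "tau": joint torques, N m; "position": TCP position; "tcp_rot": TCP orientation; "force": force on the tool from outside, world axes, zero at the start; "moment": the same for the moment, N m; "opening": opening from 0.0 (shut) to 1.0 (fully open); "grasp_force": force on a finger pad.
Only numpy, scipy, OpenCV 4.12 (cv2) and the standard library are available. Lean on these libraries where they do the work, as an engineer would, in place of code of your own. Each camera call takes 0.05 s, during which the arm holds its last target. There are 200 camera calls.

## Working session

There is one attempt and no reset: what is moved stays moved. The work goes in short steps, Python scripts to look and compute and a tool call to move; the robot and the scene stay as the last step left them, time stands still between calls to the robot, and variables do not carry over. Pictures are saved under pics/ and viewed, at most 10 in all, crops included, and the job is handed in when it is done.

Besides the shell and the picture viewer there is one more tool, called by a JSON object that holds its "fn" and its "kwargs", one argument or row to a line. move_arm: Moves the arm, as the interface text tells. Its arguments: {"type":"object","properties":{"increments":{"type":"array"}},"required":["increments"]}

```bash
mkdir -p pics
python3 - <<'E'
from rig import bot,viewer,nets
import cv2,numpy as np
for n in("scene","top"):
    c=viewer.capture(n); cv2.imwrite(f"pics/{n}0.png",c["image"]); print(n,c["K"],c["eye"],c["orientation"],[k for k in c])
    for t in("pack","stop","grey_pack"): print(t,nets.find_in(n,t)[:3])
s=bot.read_state();print(s)
E
```

```text
scene [[408.28988772   0.         314.51624514]
 [  0.         408.28988772 189.29771779]
 [  0.           0.           1.        ]] [0.20342765 0.40098235 0.68468756] [[-0.703123    0.52592241 -0.47856417]
 [-0.7110343  -0.51344538  0.48042071]
 [ 0.00694746  0.67807039  0.73496413]] ['image', 'K', 'eye', 'orientation']
pack [{'location': [363.2, 202.0], 'conf': 0.94}]
stop [{'location': [323.8, 162.1], 'conf': 0.86}]
grey_pack [{'location': [219.4, 238.1], 'conf': 0.61}]
top [[419.50865418   0.         320.5052959 ]
 [  0.         419.50865418 201.81834019]
 [  0.           0.           1.        ]] [0.4732017  0.01929975 0.90073222] [[ 0.01018453  0.98650405 -0.16341982]
 [-0.99937896  0.01555521  0.03161837]
 [ 0.03373368  0.16299631  0.98604982]] ['image', 'K', 'eye', 'orientation']
pack [{'location': [356.9, 244.6], 'conf': 0.6}]
stop [{'location': [371.9, 172.2], 'conf': 0.76}]
grey_pack [{'location': [235.3, 183.1], 'conf': 0.89}]
{'time_s': 0.4, 'joint_positions': array([-8.00133466e+01,  3.02343040e+01,  8.20970171e+01, -1.33247105e-03,
        6.76907754e+01, -1.02259835e+01]), 'qvel': array([-0.03949417, -0.13815595, -0.07462056, -0.03267285,  0.03659006,
       -0.02051489]), 'tau': array([-3.07902937e-04, -4.39501834e+01, -1.76656687e+01,  6.31970842e-02,
        5.29660669e-02, -8.41499900e-05]), 'position': array([ 0.21595336, -0.58637028,  0.23338062]), 'tcp_rot': array([[ 9.38413793e-01,  3.45513451e-01, -8.80692609e-05],
       [ 3.45513459e-01, -9.38413719e-01,  3.76081486e-04],
       [ 4.72958095e-05, -3.83349169e-04, -9.99999925e-01]]), 'force': array([0.27471847, 0.13691012, 0.35903676]), 'moment': array([-0.01240963, -0.02998537, -0.00616414]), 'grasp_force': 0.0, 'opening': 0.9996674070619228}
```

View pics/top0.png

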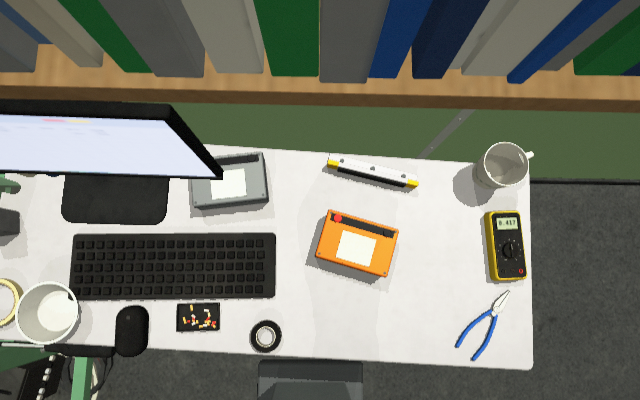

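View pics/scene0.png

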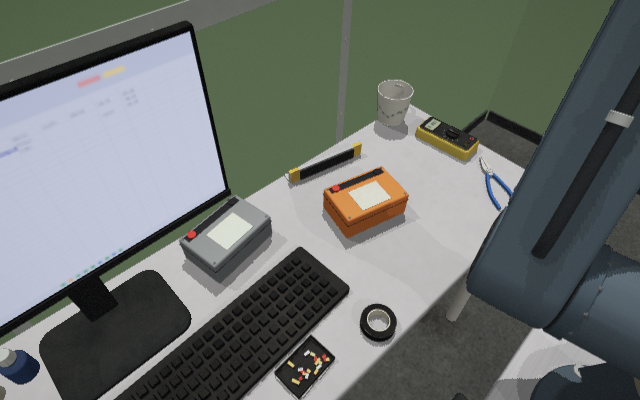

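The top view shows the orange pack with its top corners near (330,210), (398,232), (383,277) and (317,252), and the rail running from (328,160) to (418,184) with black rubber on its near side. The grey pack is at about (230,182). In the scene view the rubber runs from (299,178) to (355,155).

```bash
cat > h.py <<'E'
import cv2,numpy as np
from scipy.optimize import minimize,least_squares
from rig import bot,viewer,nets
def proj(c,P):
    q=(np.asarray(P)-c["eye"])@np.array(c["orientation"]); K=np.array(c["K"])
    return np.stack([K[0,2]+K[0,0]*q[:,0]/-q[:,2],K[1,2]+K[1,1]*-q[:,1]/-q[:,2]],1)
def ray(c,uv,z):
    K=np.array(c["K"]);d=np.array(c["orientation"])@np.array([(uv[0]-K[0,2])/K[0,0],-(uv[1]-K[1,2])/K[1,1],-1])
    return c["eye"]+d*(z-c["eye"][2])/d[2]
def place(p,L):
    a=p[2];L=np.asarray(L,float);R=np.array([[np.cos(a),-np.sin(a),0],[np.sin(a),np.cos(a),0],[0,0,1]])
    return L@R.T+[p[0],p[1],0]
BOX=[[x,y,z] for x in(-.05,.05) for y in(-.075,.075) for z in(0,.06)]
def orange(im):
    H=cv2.cvtColor(im,cv2.COLOR_BGR2HSV); m=cv2.inRange(H,(5,140,60),(18,255,255))
    n,l,s,_=cv2.connectedComponentsWithStats(m)
    m=(l==1+np.argmax(s[1:,4])).astype(np.uint8)
    k=cv2.findContours(m,0,2)[0]; return cv2.convexHull(np.concatenate(k))
def fit(caps,p0,pts=BOX):
    S=4
    def fill(h): 
        m=np.zeros((400*S,640*S),np.uint8); cv2.fillConvexPoly(m,np.round((h+.5)*S-.5).astype(np.int32),1); return m>0
    obs=[fill(orange(c["image"]).reshape(-1,2).astype(float)) for c in caps]
    def cost(q):
        p=np.array([q[0],q[1],q[2]*10]);t=0
        for c,o in zip(caps,obs):
            h=cv2.convexHull(proj(c,place(p,pts)).astype(np.float32)).reshape(-1,2); f=fill(h)
            t+=1-(f&o).sum()/(f|o).sum()
        return t
    q=np.array([p0[0],p0[1],p0[2]/10])
    for st in(.02,.005):
        r=minimize(cost,q,method="Nelder-Mead",options=dict(initial_simplex=[q,q+[st,0,0],q+[0,st,0],q+[0,0,st]],xatol=1e-4,fatol=1e-4)); q=r.x
    return np.array([q[0],q[1],q[2]*10]),r.fun
E
python3 - <<'E'
from h import *
caps=[viewer.capture(n) for n in("scene","top")]
p0=ray(caps[1],(357,244),.06); print(p0)
for cc in(caps,caps[:1],caps[1:]):
    p,f=fit(cc,[p0[0],p0[1],-.3]); print(p*[1e3,1e3,57.3],f)
Ys=[]
for c,b,n in((caps[0],(275,130,375,195),"s"),(caps[1],(315,145,430,200),"t")):
    x0,y0,x1,y1=b; im=c["image"][y0:y1,x0:x1]
    H=cv2.cvtColor(im,cv2.COLOR_BGR2HSV); m=cv2.inRange(H,(20,140,60),(35,255,255))
    k,l,s,ce=cv2.connectedComponentsWithStats(m); print(n,[(tuple(v),(ce[i]+[x0,y0]).round(1)) for i,v in enumerate(s) if i and v[4]>5])
    cv2.imwrite(f"pics/{n}crop.png",cv2.resize(im,None,fx=6,fy=6,interpolation=0))
E
```

```text
[ 0.52797116 -0.08174104  0.06      ]
[530.59081656 -81.51513095 -15.24866043] 0.12261093662732647
[532.76502045 -82.18407996 -14.28418387] 0.08587452879340463
[530.67660771 -81.94464522 -16.2801568 ] 0.0324479446917445
s [((np.int32(78), np.int32(12), np.int32(8), np.int32(14), np.int32(82)), array([356.8, 148.2])), ((np.int32(15), np.int32(38), np.int32(9), np.int32(14), np.int32(105)), array([294.3, 174.3]))]
t [((np.int32(12), np.int32(15), np.int32(12), np.int32(9), np.int32(79)), array([332.2, 164.2])), ((np.int32(90), np.int32(35), np.int32(14), np.int32(9), np.int32(77)), array([411.6, 183.8]))]
```

```bash
python3 -c "
import cv2,numpy as np
a=cv2.imread('pics/scrop.png');b=cv2.imread('pics/tcrop.png')
print(a.shape,b.shape)
w=max(a.shape[1],b.shape[1]);p=lambda i:cv2.copyMakeBorder(i,0,0,0,w-i.shape[1],0)
c=np.vstack([p(a),p(b)]);s=min(1,600/c.shape[0]);cv2.imwrite('pics/both.png',cv2.resize(c,None,fx=.8,fy=.8)[:600]);print(c.shape)"
```

```text
(390, 600, 3) (330, 690, 3)
(720, 690, 3)
```

View pics/both.png

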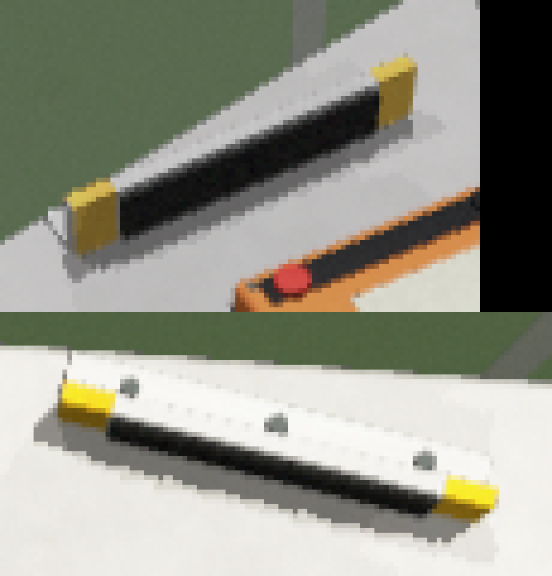

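The crops show the rubber face corners clearly. In full-picture pixels they are roughly (299.6,170), (300.4,179.6), (353.8,149.2) and (354.2,157.1) in scene, and (338,167), (337.5,171), (406.7,182.5) and (404.6,187.3) in top.

```bash
cat >> h.py <<'E'
def over(c,p,name,st=None):
    im=cv2.resize(c["image"],None,fx=4,fy=4,interpolation=0)
    h=proj(c,place(p,BOX))
    for i in range(8):
        for j in range(i):
            if bin(i^j).count("1")==1: cv2.line(im,*[tuple(int(v*4+2) for v in h[k]) for k in(i,j)],(255,0,255),1)
    if st is not None:
        r=proj(c,place(st,[[0,.075,0],[0,.075,.034],[0,-.075,.034],[0,-.075,0]]));cv2.polylines(im,[(r*4+2).astype(np.int32)],True,(255,255,0),1)
    return im
E
python3 - <<'E'
from h import *
caps=[viewer.capture(n) for n in("scene","top")]
uv=[np.array([(299.6,170),(300.4,179.6),(354.2,157.1),(353.8,149.2)])-.5,np.array([(337.9,167.1),(337.5,171.),(404.6,187.3),(406.7,182.5)])-.5]
def res(q,sel=(0,1)):
    P=place(q[:3],[[0,.075,q[4]],[0,.075,q[3]],[0,-.075,q[3]],[0,-.075,q[4]]])
    return np.concatenate([(proj(caps[i],P)-uv[i]).ravel() for i in sel])
r=least_squares(res,[.65,-.09,-.25,0,.034],x_scale=[.01,.01,.1,.01,.01]);print(r.x*[1e3,1e3,57.3,1e3,1e3],r.fun.round(1))
for z in [.034]:
  for u in((332.2,164.2),(411.6,183.8)):print(ray(caps[1],u,.025))
for c in caps:
    h=orange(c["image"]).reshape(-1,2); print(cv2.boundingRect(h))
p=np.array([.5306,-.0817,-15.7/57.3])
a=over(caps[0],p,"",r.x[:3])[4*125:4*275,4*280:4*425];b=over(caps[1],p,"",r.x[:3])[4*145:4*295,4*300:4*430]
cv2.imwrite("pics/o1.png",cv2.resize(np.hstack([a,b]),None,fx=.72,fy=.72,interpolation=cv2.INTER_AREA))
E
```

```text
[ 6.77863088e+02 -1.18092360e+02 -1.31898724e+01  4.70611167e-01
  2.96591482e+01] [ 0.9  0.8  0.4  0.1 -0.8  0.   0.6 -1.   0.5 -0.2 -0.1 -0.9 -1.1 -0.9
 -0.1  1.2]
[ 0.70074561 -0.0331122   0.025     ]
[ 0.66065692 -0.20416698  0.025     ]
(324, 167, 84, 71)
(315, 210, 84, 67)
```

View pics/o1.png

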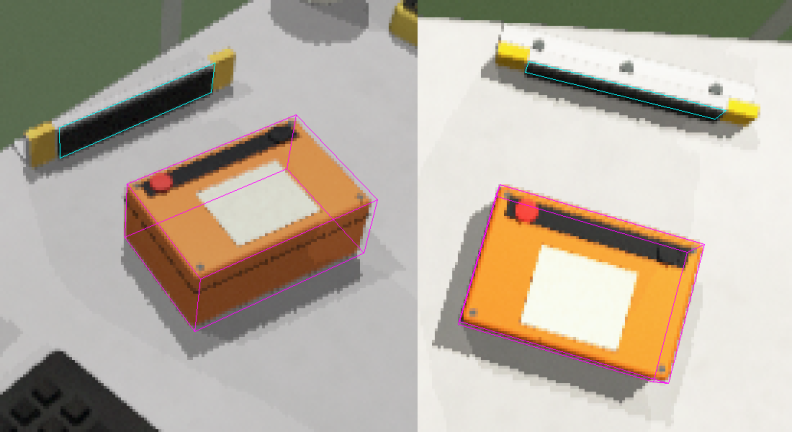

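{"fn": "move_arm", "kwargs": {
  "increments": [
    [0.79,-0.85,0.19,0,0,-0.314,0],
    [0.79,-0.85,0.19,0,0,-0.314,0],
    [0.79,-0.85,0.19,0,0,-0.314,0],
    [0.79,-0.85,0.19,0,0,-0.314,0],
    [0.79,-0.85,0.19,0,0,-0.314,0],
    [0.79,-0.85,0.19,0,0,-0.314,0],
    [0.79,-0.85,0.19,0,0,-0.314,0],
    [0.79,-0.85,0.19,0,0,-0.314,0],
    [0.79,-0.85,0.19,0,0,-0.314,0],
    [0.79,-0.85,0.19,0,0,-0.314,0]
  ]
}}

```text
time_s: 1.43
position: [0.35, -0.2602, 0.176]
tcp_rot: [[0.225, 0.974, -0.002], [0.974, -0.225, 0.004], [0.004, -0.003, -1.0]]
force: [-0.6, 1.2, 0.2]
opening: 0.327
grasp_force: 0.0
```

{"fn": "move_arm", "kwargs": {
  "increments": [
    [0.9,0.16,0.18,0,0,0,0],
    [0.9,0.16,0.18,0,0,0,0],
    [0.9,0.16,0.18,0,0,0,0],
    [0.9,0.16,0.18,0,0,0,0],
    [0.9,0.16,0.18,0,0,0,0],
    [0.9,0.16,0.18,0,0,0,0],
    [0.9,0.16,0.18,0,0,0,0],
    [0.9,0.16,0.18,0,0,0,0],
    [0.9,0.16,0.18,0,0,0,0]
  ]
}}

```text
time_s: 2.18
position: [0.4601, -0.0132, 0.1225]
tcp_rot: [[0.226, 0.974, 0.001], [0.974, -0.226, -0.001], [-0.0, 0.001, -1.0]]
force: [-0.6, 0.2, 0.0]
opening: 0.002
grasp_force: 0.0
```

```bash
cat >> h.py <<'E'
ST=np.array([.678,-.118,-13.2/57.2958])
def tostop(p):
    a=ST[2];d=np.asarray(p)[:2]-ST[:2];return np.array([np.cos(a)*d[0]+np.sin(a)*d[1],-np.sin(a)*d[0]+np.cos(a)*d[1]])
def look(p0,both=False):
    ns=("scene","top") if both else ("top",)
    caps=[viewer.capture(n) for n in ns]; s=bot.read_state()
    for n,c in zip(ns,caps):
        p,f=fit([c],p0);print(n,"pack mm",(tostop(p)*1e3).round(1),"rel yaw",round((p[2]-ST[2])*57.3,1),"iou",round(f,3),"world",p.round(4))
    t=tostop(s["position"]); print("t",s["time_s"],"tcp stop mm",(t*1e3).round(1),"z",s["position"][2].round(4),"F",s["force"].round(1))
    return caps,p
E
python3 - <<'E'
from h import *
caps,p=look([.5306,-.0817,-.27],True)
cv2.imwrite("pics/o2.png",np.hstack([c["image"][100:300,260:480] for c in caps]))
E
```

```text
scene pack mm [-149.7    4.5] rel yaw 2.4 iou 0.478 world [ 0.5333 -0.0795 -0.1885]
top pack mm [-133.2    0.6] rel yaw -2.0 iou 0.466 world [ 0.5485 -0.087  -0.2645]
t 2.2833 tcp stop mm [-236.4   50.7] z 0.1228 F [-0.2 -0.2 -0.6]
```

View pics/o2.png

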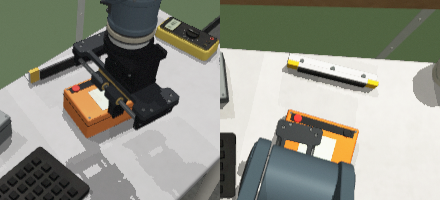

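The gripper now occludes part of the pack in both views: the top view shows only the red button and the far strip. I'll track the pack by matching its texture, with a robust cost so the hidden part doesn't matter.

```bash
cat >> h.py <<'E'
P0=np.array([.5306,-.0817,-15.7/57.2958])
gx,gy=np.meshgrid(np.arange(-.056,.0561,.002),np.arange(-.081,.0811,.002));G=np.stack([gx.ravel(),gy.ravel(),gx.ravel()*0+.06],1)
def samp(im,uv): return cv2.remap(im,uv[:,0].astype(np.float32)[None],uv[:,1].astype(np.float32)[None],cv2.INTER_LINEAR)[0].astype(float)
def lab(im): return cv2.GaussianBlur(im,(0,0),.8)
def track(caps,names,g):
    T=[samp(lab(cv2.imread(f"pics/{n}0.png")),proj(c,place(P0,G))) for c,n in zip(caps,names)]
    I=[lab(c["image"]) for c in caps]
    def cost(q):
        p=np.array([q[0],q[1],q[2]*5]);return np.mean([np.minimum(np.abs(samp(i,proj(c,place(p,G)))-t).mean(1),40).mean() for c,i,t in zip(caps,I,T)])
    best=None
    for da in np.radians([-14,-7,0,7,14]):
      for dx in(-.012,0,.012):
        q=np.array([g[0]+dx,g[1],(g[2]+da)/5])
        r=minimize(cost,q,method="Nelder-Mead",options=dict(initial_simplex=[q,q+[.01,0,0],q+[0,.01,0],q+[0,0,.02]],xatol=1e-4,fatol=1e-3))
        if best is None or r.fun<best.fun:best=r
    q=best.x; return np.array([q[0],q[1],q[2]*5]),best.fun
def see(g=None,split=True):
    import os,json
    if g is None: g=json.load(open("last.json")) if os.path.exists("last.json") else P0
    ns=("scene","top");caps=[viewer.capture(n) for n in ns];s=bot.read_state()
    p,f=track(caps,ns,g);json.dump(list(p),open("last.json","w"))
    L=[("both",p,f)]
    if split:L+=[(n,)+track([c],[n],p) for n,c in zip(ns,caps)]
    for n,p_,f in L: print(n,"pack",(tostop(p_)*1e3).round(1),"yaw",round((p_[2]-ST[2])*57.3,1),"c",round(f,1))
    print("t",round(s["time_s"],2),"tcp",(tostop(s["position"])*1e3).round(1),"z",s["position"][2].round(4),"F",s["force"].round(1))
    return caps,p
E
time python3 -c "
from h import *
see()"
```

```text
both pack [-151.8    1.7] yaw -2.5 c 24.0
scene pack [-152.6    3. ] yaw -2.6 c 27.1
top pack [-151.8    1.7] yaw -2.5 c 20.1
t 2.38 tcp [-236.6   50.2] z 0.1229 F [0.1 0.1 0.3]
real	0m2.199s
user	0m1.865s
sys	0m0.032s
```

{"fn": "move_arm", "kwargs": {
  "increments": [
    [0.03,0,0.14,0,0,0,0],
    [0.04,0,0.26,0,0,0,0],
    [0.04,0,0.336,0,0,0,0],
    [0.04,0,0.336,0,0,0,0],
    [0.04,0.03,0.336,0,0,0,0],
    [0.04,0.05,0.336,0,0,0,0],
    [0.04,0.065,0.336,0,0,0,0],
    [0.042,0.08,0.336,0,0,0,0],
    [0.044,0.095,0.336,0,0,0,0],
    [0.046,0.11,0.336,0,0,0,0]
  ]
}}

```text
time_s: 3.22
position: [0.4899, -0.0067, 0.0229]
tcp_rot: [[0.229, 0.973, -0.009], [0.973, -0.229, 0.002], [-0.0, -0.01, -1.0]]
force: [-12.2, 1.5, 12.9]
opening: 0.003
grasp_force: 7.2
```

```bash
python3 -c "
from h import *
see()"
```

```text
both pack [-150.6    2.1] yaw -4.2 c 28.1
scene pack [-152.3    2.9] yaw -5.2 c 33.7
top pack [-150.6    2. ] yaw -4.2 c 22.1
t 3.32 tcp [-208.2   65.7] z 0.0229 F [-7.9  1.   7.9]
```

{"fn": "move_arm", "kwargs": {
  "increments": [
    [0.003,0.012,0,0,0,0,0],
    [0.006,0.024,0,0,0,0,0],
    [0.008,0.036,0,0,0,0,0],
    [0.011,0.048,0,0,0,0,0],
    [0.011,0.05,0,0,0,0,0]
  ]
}}

```text
time_s: 3.73
position: [0.5042, -0.0055, 0.0228]
tcp_rot: [[0.229, 0.973, -0.011], [0.973, -0.229, 0.003], [0.001, -0.011, -1.0]]
force: [-8.5, 5.3, 8.3]
opening: 0.008
grasp_force: 6.2
```

```bash
python3 -c "
from h import *
see()"
```

```text
both pack [-144.1    1.5] yaw -11.0 c 27.9
scene pack [-146.3    2.5] yaw -10.6 c 31.9
top pack [-144.     1.4] yaw -11.0 c 23.5
t 3.83 tcp [-194.9   69.9] z 0.0228 F [-8.6  5.3  8.7]
```

{"fn": "move_arm", "kwargs": {
  "increments": [
    [0.003,0.011,0,0,0,0,0],
    [0.003,0.013,0,0,0,0,0],
    [0,-0.08,0,0,0,0,0],
    [0,-0.15,0,0,0,0,0],
    [-0.13,-0.15,0,0,0,0,0],
    [-0.26,-0.15,0,0,0,0,0],
    [-0.373,-0.15,0,0,0,0,0],
    [-0.373,-0.15,0,0,0,0,0]
  ]
}}

```text
time_s: 4.5
position: [0.4418, -0.1121, 0.0227]
tcp_rot: [[0.235, 0.972, 0.005], [0.972, -0.235, -0.003], [-0.002, 0.006, -1.0]]
force: [0.6, -0.9, -0.3]
opening: 0.005
grasp_force: 0.0
```

```bash
python3 -c "
from h import *
see()"
```

```text
both pack [-141.9    1.8] yaw -13.0 c 24.4
scene pack [-142.7    2.4] yaw -12.4 c 22.3
top pack [-141.9    1.2] yaw -13.0 c 25.8
t 4.6 tcp [-233.2  -44.5] z 0.0225 F [ 0.8  0.6 -0.1]
```

{"fn": "move_arm", "kwargs": {
  "increments": [
    [0,0.025,0,0,0,0,0],
    [0,0.042,0,0,0,0,0],
    [-0.006,0.058,0,0,0,0,0],
    [-0.013,0.074,0,0,0,0,0],
    [-0.02,0.09,0,0,0,0,0],
    [-0.027,0.106,0,0,0,0,0],
    [-0.034,0.122,0,0,0,0,0],
    [-0.041,0.138,0,0,0,0,0],
    [-0.047,0.154,0,0,0,0,0],
    [-0.052,0.17,0,0,0,0,0]
  ]
}}

```text
time_s: 5.43
position: [0.4823, -0.1308, 0.0215]
tcp_rot: [[0.227, 0.974, -0.009], [0.974, -0.227, 0.004], [0.002, -0.01, -1.0]]
force: [-7.8, 0.4, 4.2]
opening: 0.007
grasp_force: 4.0
```

```bash
python3 -c "
from h import *
see()"
```

```text
both pack [-126.9    3. ] yaw 3.7 c 27.8
scene pack [-127.9    3. ] yaw 3.1 c 21.6
top pack [-126.3    0.2] yaw 3.4 c 33.3
t 5.53 tcp [-185.2  -57.8] z 0.0215 F [-5.1 -0.8  0.3]
```

{"fn": "move_arm", "kwargs": {
  "increments": [
    [-0.006,0.016,0,0,0,0,0],
    [-0.011,0.032,0,0,0,0,0],
    [-0.015,0.047,0,0,0,0,0],
    [-0.017,0.055,0,0,0,0,0],
    [-0.017,0.055,0,0,0,0,0]
  ]
}}

```text
time_s: 5.95
position: [0.4998, -0.1409, 0.0214]
tcp_rot: [[0.228, 0.974, -0.004], [0.974, -0.228, 0.002], [0.001, -0.004, -1.0]]
force: [-5.2, 0.6, 1.3]
opening: 0.006
grasp_force: 2.4
```

```bash
python3 -c "
from h import *
see()"
```

```text
both pack [-117.4    4.1] yaw 11.9 c 28.1
scene pack [-117.2    4.3] yaw 12.5 c 21.2
top pack [-107.4  -46.1] yaw 11.5 c 34.4
t 6.05 tcp [-168.3  -63. ] z 0.0214 F [-5.4  0.6  0.4]
```

{"fn": "move_arm", "kwargs": {
  "increments": [
    [0,-0.08,0,0,0,0,0],
    [0,-0.155,0,0,0,0,0],
    [0.13,-0.155,0,0,0,0,0],
    [0.26,-0.155,0,0,0,0,0],
    [0.36,-0.155,0,0,0,0,0],
    [0.36,-0.155,0,0,0,0,0]
  ]
}}

```text
time_s: 6.55
position: [0.4827, -0.0223, 0.0221]
tcp_rot: [[0.225, 0.974, 0.004], [0.974, -0.225, -0.0], [0.001, 0.004, -1.0]]
force: [-0.0, 0.1, 0.6]
opening: 0.007
grasp_force: 0.0
```

```bash
python3 -c "
from h import *
see()"
```

```text
both pack [-117.     2.6] yaw 11.8 c 25.6
scene pack [-117.4    3.9] yaw 11.5 c 34.9
top pack [-116.9    2.6] yaw 11.8 c 16.2
t 6.65 tcp [-211.6   45.6] z 0.022 F [ 0.  -0.3  0.1]
```

{"fn": "move_arm", "kwargs": {
  "increments": [
    [0,0.03,0,0,0,0,0],
    [0,0.055,0,0,0,0,0],
    [0.004,0.073,0,0,0,0,0],
    [0.009,0.09,0,0,0,0,0],
    [0.014,0.107,0,0,0,0,0],
    [0.019,0.124,0,0,0,0,0],
    [0.024,0.141,0,0,0,0,0],
    [0.029,0.157,0,0,0,0,0],
    [0.034,0.173,0,0,0,0,0],
    [0.039,0.188,0,0,0,0,0]
  ]
}}

```text
time_s: 7.48
position: [0.533, -0.0266, 0.0214]
tcp_rot: [[0.231, 0.973, -0.011], [0.973, -0.231, 0.004], [0.001, -0.012, -1.0]]
force: [-7.5, 2.9, 5.0]
opening: 0.002
grasp_force: 4.7
```

```bash
python3 -c "
from h import *
see()"
```

```text
both pack [-100.6    1.5] yaw -2.9 c 31.5
scene pack [-103.6    2.4] yaw -3.8 c 34.3
top pack [-100.5    1.4] yaw -2.9 c 28.0
t 7.58 tcp [-159.7   56.1] z 0.0213 F [-4.   4.8  2.8]
```

{"fn": "move_arm", "kwargs": {
  "increments": [
    [0.004,0.016,0,0,0,0,0],
    [0.008,0.032,0,0,0,0,0],
    [0.012,0.047,0,0,0,0,0],
    [0.015,0.058,0,0,0,0,0],
    [0.015,0.058,0,0,0,0,0]
  ]
}}

```text
time_s: 8.0
position: [0.5536, -0.0268, 0.0213]
tcp_rot: [[0.231, 0.973, -0.006], [0.973, -0.231, 0.003], [0.001, -0.007, -1.0]]
force: [-4.2, 4.2, 1.9]
opening: 0.009
grasp_force: 3.0
```

```bash
python3 -c "
from h import *
see()"
```

```text
both pack [-89.6  -0.3] yaw -11.1 c 31.6
scene pack [-92.1   0.7] yaw -10.9 c 32.1
top pack [-89.4  -0.5] yaw -11.1 c 30.5
t 8.1 tcp [-142.    60.4] z 0.0213 F [-4.   3.4  2.1]
```

{"fn": "move_arm", "kwargs": {
  "increments": [
    [0.002,0.01,0,0,0,0,0],
    [0.002,0.01,0,0,0,0,0],
    [0,-0.07,0,0,0,0,0],
    [0,-0.145,0,0,0,0,0],
    [-0.13,-0.145,0,0,0,0,0],
    [-0.26,-0.145,0,0,0,0,0],
    [-0.345,-0.145,0,0,0,0,0],
    [-0.345,-0.145,0,0,0,0,0]
  ]
}}

```text
time_s: 8.77
position: [0.4912, -0.1238, 0.0219]
tcp_rot: [[0.236, 0.972, 0.004], [0.972, -0.236, -0.002], [-0.002, 0.004, -1.0]]
force: [-0.4, 0.4, 0.7]
opening: 0.004
grasp_force: 0.0
```

```bash
python3 -c "
from h import *
caps,p=see()
a=over(caps[0],p,'',ST)[4*120:4*270,4*270:4*420];b=over(caps[1],p,'',ST)[4*135:4*285,4*295:4*435]
cv2.imwrite('pics/o3.png',cv2.resize(np.hstack([a,b]),None,fx=.68,fy=.68,interpolation=cv2.INTER_AREA))"
```

```text
both pack [-87.8  -0.3] yaw -12.5 c 22.4
scene pack [-87.6   0.1] yaw -12.1 c 23.4
top pack [-87.9  -0.6] yaw -12.4 c 21.2
t 8.87 tcp [-182.   -44.9] z 0.0218 F [-0.2  0.5 -0.3]
```

View pics/o3.png

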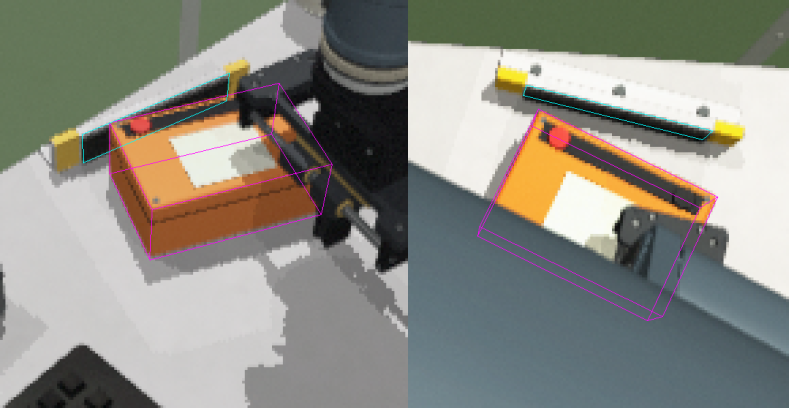

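The overlay matches the pack in both views, with its red button at about (139,124) in the left panel. The pack is swung right, with its left far corner toward the rail, and is flat on the desk.

{"fn": "move_arm", "kwargs": {
  "increments": [
    [0,0.025,0,0,0,0,0],
    [0,0.042,0,0,0,0,0],
    [-0.006,0.058,0,0,0,0,0],
    [-0.012,0.074,0,0,0,0,0],
    [-0.018,0.09,0,0,0,0,0],
    [-0.024,0.106,0,0,0,0,0],
    [-0.03,0.122,0,0,0,0,0],
    [-0.036,0.138,0,0,0,0,0],
    [-0.041,0.154,0,0,0,0,0],
    [-0.046,0.17,0,0,0,0,0]
  ]
}}

```text
time_s: 9.7
position: [0.5329, -0.1416, 0.0214]
tcp_rot: [[0.228, 0.974, -0.009], [0.974, -0.228, 0.003], [0.001, -0.009, -1.0]]
force: [-7.2, 1.0, 3.7]
opening: 0.007
grasp_force: 4.0
```

```bash
python3 -c "
from h import *
see()"
```

```text
both pack [-73.8   1.4] yaw 1.0 c 26.8
scene pack [-74.1   1.6] yaw 1.2 c 21.7
top pack [-73.    0.3] yaw 2.1 c 31.5
t 9.8 tcp [-133.6  -56.7] z 0.0213 F [-4.6 -0.6  0.5]
```

{"fn": "move_arm", "kwargs": {
  "increments": [
    [-0.006,0.016,0,0,0,0,0],
    [-0.011,0.032,0,0,0,0,0],
    [-0.015,0.047,0,0,0,0,0],
    [-0.018,0.058,0,0,0,0,0],
    [-0.018,0.06,0,0,0,0,0]
  ]
}}

```text
time_s: 10.22
position: [0.5473, -0.15, 0.0211]
tcp_rot: [[0.228, 0.974, -0.013], [0.974, -0.227, 0.005], [0.002, -0.014, -1.0]]
force: [-12.4, 1.9, 8.0]
opening: 0.005
grasp_force: 6.9
```

```bash
python3 -c "
from h import *
see()"
```

```text
both pack [-65.8   2.6] yaw 8.7 c 27.5
scene pack [-65.9   2.7] yaw 8.7 c 21.3
top pack [-65.4   1.2] yaw 8.8 c 33.5
t 10.32 tcp [-120.  -61.] z 0.0211 F [-11.4   0.5   6.9]
```

{"fn": "move_arm", "kwargs": {
  "increments": [
    [-0.003,0.01,0,0,0,0,0],
    [-0.005,0.015,0,0,0,0,0],
    [-0.005,0.015,0,0,0,0,0]
  ]
}}

```text
time_s: 10.57
position: [0.5471, -0.15, 0.0211]
tcp_rot: [[0.227, 0.974, -0.021], [0.974, -0.227, 0.01], [0.005, -0.023, -1.0]]
force: [-17.3, 5.5, 11.9]
opening: 0.003
grasp_force: 10.3
```

```bash
python3 -c "
from h import *
caps,p=see()
a=over(caps[0],p,'',ST)[4*120:4*270,4*270:4*420];b=over(caps[1],p,'',ST)[4*135:4*285,4*295:4*435]
cv2.imwrite('pics/o4.png',cv2.resize(np.hstack([a,b]),None,fx=.68,fy=.68,interpolation=cv2.INTER_AREA))"
```

```text
both pack [-65.8   2.6] yaw 8.7 c 27.8
scene pack [-66.    2.6] yaw 8.7 c 21.4
top pack [-65.4   0.8] yaw 8.8 c 34.0
t 10.67 tcp [-120.1  -61. ] z 0.0211 F [-17.    5.   12.4]
```

View pics/o4.png

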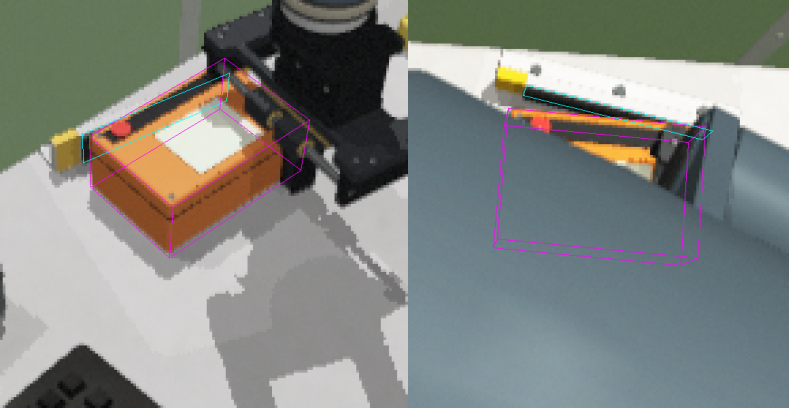

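Force rises to 17 N with no more motion, so the pack's right far corner is on the rubber. That puts the rubber about 4 mm nearer than I had estimated. Next I'll push on the left end.

{"fn": "move_arm", "kwargs": {
  "increments": [
    [0,-0.07,0,0,0,0,0],
    [0,-0.14,0,0,0,0,0],
    [0.13,-0.14,0,0,0,0,0],
    [0.26,-0.14,0,0,0,0,0],
    [0.37,-0.14,0,0,0,0,0],
    [0.37,-0.14,0,0,0,0,0]
  ]
}}

```text
time_s: 11.17
position: [0.5429, -0.0324, 0.022]
tcp_rot: [[0.224, 0.975, 0.002], [0.975, -0.224, 0.001], [0.001, 0.002, -1.0]]
force: [-0.2, -0.1, -1.0]
opening: 0.003
grasp_force: 0.0
```

```bash
python3 -c "
from h import *
see()"
```

```text
both pack [-65.4   1.5] yaw 8.4 c 31.0
scene pack [-68.7   4.5] yaw 2.9 c 35.6
top pack [-65.5   1.4] yaw 8.5 c 26.1
t 11.27 tcp [-150.5   48.7] z 0.0219 F [ 0.6  0.2 -0.5]
```

{"fn": "move_arm", "kwargs": {
  "increments": [
    [0,0.02,0,0,0,0,0],
    [0,0.036,0,0,0,0,0],
    [0.003,0.05,0,0,0,0,0],
    [0.006,0.064,0,0,0,0,0],
    [0.009,0.078,0,0,0,0,0],
    [0.012,0.09,0,0,0,0,0],
    [0.012,0.09,0,0,0,0,0]
  ]
}}

```text
time_s: 11.85
position: [0.5648, -0.0396, 0.0216]
tcp_rot: [[0.231, 0.973, -0.009], [0.973, -0.231, 0.003], [0.001, -0.009, -1.0]]
force: [-7.0, 3.8, 6.4]
opening: 0.005
grasp_force: 4.3
```

```bash
python3 -c "
from h import *
see()"
```

```text
both pack [-61.9   1.6] yaw 4.4 c 34.2
scene pack [-63.1   2.6] yaw 3.6 c 34.7
top pack [-61.7   1.5] yaw 4.4 c 33.5
t 11.95 tcp [-128.2   50.5] z 0.0216 F [-6.9  2.8  6.2]
```

{"fn": "move_arm", "kwargs": {
  "increments": [
    [0.003,0.012,0,0,0,0,0],
    [0.005,0.022,0,0,0,0,0],
    [0.007,0.032,0,0,0,0,0],
    [0.007,0.04,0,0,0,0,0],
    [0.007,0.04,0,0,0,0,0]
  ]
}}

```text
time_s: 12.37
position: [0.5758, -0.0393, 0.0214]
tcp_rot: [[0.231, 0.973, -0.011], [0.973, -0.231, 0.004], [0.002, -0.012, -1.0]]
force: [-7.8, 6.6, 7.3]
opening: 0.003
grasp_force: 5.4
```

```bash
python3 -c "
from h import *
see()"
```

```text
both pack [-56.5   0.4] yaw -0.3 c 33.8
scene pack [-58.5   1.1] yaw -2.1 c 33.9
top pack [-56.3   0.1] yaw -0.1 c 33.3
t 12.47 tcp [-117.5   53.2] z 0.0214 F [-8.7  5.4  6.7]
```

{"fn": "move_arm", "kwargs": {
  "increments": [
    [0.001,0.008,0,0,0,0,0],
    [0.002,0.014,0,0,0,0,0],
    [0.002,0.014,0,0,0,0,0]
  ]
}}

```text
time_s: 12.72
position: [0.5756, -0.0392, 0.0214]
tcp_rot: [[0.23, 0.973, -0.02], [0.973, -0.23, 0.005], [0.001, -0.021, -1.0]]
force: [-16.3, 3.8, 13.3]
opening: 0.003
grasp_force: 9.7
```

```bash
python3 -c "
from h import *
see()"
```

```text
both pack [-56.5   0.3] yaw -0.4 c 34.0
scene pack [-58.3   1.1] yaw -1.8 c 33.8
top pack [ 30.  -21.4] yaw -7.9 c 32.1
t 12.82 tcp [-117.7   53.3] z 0.0214 F [-16.1   4.4  14.1]
```

{"fn": "move_arm", "kwargs": {
  "increments": [
    [0,-0.07,0,0,0,0,0],
    [0,-0.13,0,0,0,0,0],
    [-0.13,-0.13,0,0,0,0,0],
    [-0.26,-0.13,0,0,0,0,0],
    [-0.36,-0.13,0,0,0,0,0],
    [-0.36,-0.13,0,0,0,0,0]
  ]
}}

```text
time_s: 13.32
position: [0.5231, -0.144, 0.022]
tcp_rot: [[0.236, 0.972, 0.004], [0.972, -0.236, -0.003], [-0.002, 0.004, -1.0]]
force: [0.0, 0.3, 1.1]
opening: 0.005
grasp_force: 0.0
```

```bash
python3 -c "
from h import *
see()"
```

```text
both pack [-55.7   0.6] yaw -0.4 c 22.2
scene pack [-56.    1.2] yaw -0.3 c 21.0
top pack [-55.6   0.1] yaw -0.3 c 23.1
t 13.42 tcp [-146.4  -56.7] z 0.0218 F [-0.2 -0.1  0.8]
```

{"fn": "move_arm", "kwargs": {
  "increments": [
    [0,0.04,0,0,0,0,0],
    [0,0.065,0,0,0,0,0],
    [0,0.08,0,0,0,0,0],
    [0,0.09,0,0,0,0,0],
    [0,0.1,0,0,0,0,0],
    [0,0.108,0,0,0,0,0],
    [0,0.108,0,0,0,0,0]
  ]
}}

```text
time_s: 14.0
position: [0.5507, -0.1434, 0.0216]
tcp_rot: [[0.228, 0.974, -0.007], [0.974, -0.228, 0.003], [0.001, -0.007, -1.0]]
force: [-5.1, 0.8, 4.4]
opening: 0.006
grasp_force: 3.2
```

```bash
python3 -c "
from h import *
see()"
```

```text
both pack [-55.7   1. ] yaw -0.4 c 25.9
scene pack [-55.9   1.4] yaw 0.2 c 22.6
top pack [-55.8   0.1] yaw -0.5 c 28.9
t 14.1 tcp [-118.1  -53.8] z 0.0216 F [-5.9  1.4  4.1]
```

Keep pressing gently until it stalls.

{"fn": "move_arm", "kwargs": {
  "increments": [
    [0,0.007,0,0,0,0,0],
    [0,0.014,0,0,0,0,0],
    [0,0.02,0,0,0,0,0],
    [0,0.02,0,0,0,0,0]
  ]
}}

```text
time_s: 14.43
position: [0.5511, -0.1435, 0.0216]
tcp_rot: [[0.228, 0.974, -0.018], [0.974, -0.227, 0.006], [0.002, -0.019, -1.0]]
force: [-16.4, -0.6, 13.0]
opening: 0.006
grasp_force: 9.0
```

```bash
python3 -c "
from h import *
see()"
```

```text
both pack [-55.3   1.2] yaw -0.1 c 26.1
scene pack [-55.5   1.4] yaw 0.3 c 22.7
top pack [-55.3   0.2] yaw -0.0 c 29.3
t 14.53 tcp [-117.7  -53.8] z 0.0217 F [-15.9  -1.4  12.8]
```

{"fn": "move_arm", "kwargs": {
  "increments": [
    [0,-0.1,0,0,0,0,0],
    [0,-0.2,-0.05,0,0,0,0],
    [-0.1,-0.25,-0.2,0,0,0,0],
    [-0.25,-0.3,-0.35,0,0,0,0],
    [-0.4,-0.35,-0.5,0,0,0,0],
    [-0.55,-0.4,-0.6,0,0,0,0],
    [-0.7,-0.4,-0.6,0,0,0,0],
    [-0.85,-0.4,-0.6,0,0,0,0],
    [-0.95,-0.4,-0.6,0,0,0,0],
    [-0.95,-0.4,-0.6,0,0,0,0]
  ]
}}

```text
time_s: 15.37
position: [0.3818, -0.3811, 0.1997]
tcp_rot: [[0.229, 0.973, 0.001], [0.973, -0.229, -0.001], [-0.001, 0.001, -1.0]]
force: [0.4, -0.9, -0.1]
opening: 0.003
grasp_force: 0.0
```

```bash
python3 -c "
from h import *
caps,p=see()
print(fit(caps[1:],p)[0]*[1e3,1e3,57.3], [nets.find_in(n,'grey_pack')[:1] for n in('scene','top')])
ims=[cv2.resize(c['image'],None,fx=5,fy=5,interpolation=cv2.INTER_CUBIC) for c in caps]
a=ims[0][5*125:5*235,5*275:5*365];b=ims[1][5*145:5*255,5*315:5*425]
cv2.imwrite('pics/o5.png',cv2.resize(np.hstack([a,b]),None,fx=.8,fy=.8))"
```

```text
both pack [-55.4   0. ] yaw 0.1 c 6.7
scene pack [-55.3  -0. ] yaw 0.1 c 6.1
top pack [-55.4   0.1] yaw 0.0 c 7.3
t 15.47 tcp [-226.4 -329.8] z 0.2005 F [0.4 0.2 0.7]
[ 624.22359131 -105.81612237  -13.29793677] [[{'location': [222.1, 237.5], 'conf': 0.8}], [{'location': [235.0, 183.0], 'conf': 0.69}]]
```

View pics/o5.png

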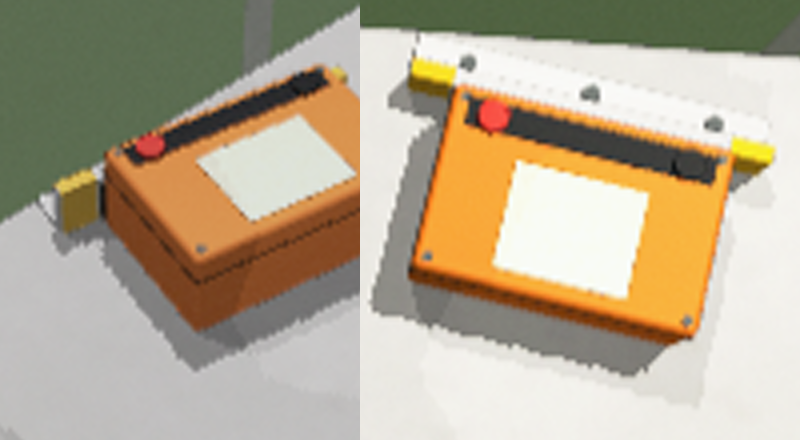

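The pack looks centred and square. In the left panel a thin dark band at (103,195), next to the yellow end, is either the rubber's edge standing proud or a small gap. A gentle press at mid-face will settle which it is.

{"fn": "move_arm", "kwargs": {
  "increments": [
    [0.13,0.05,0,0,0,0,0],
    [0.26,0.1,0,0,0,0,0],
    [0.39,0.15,0,0,0,0,0],
    [0.52,0.2,0,0,0,0,0],
    [0.65,0.2,0,0,0,0,0],
    [0.78,0.2,0,0,0,0,0],
    [0.91,0.2,0.05,0,0,0,0],
    [1,0.2,0.1,0,0,0,0],
    [1,0.2,0.1,0,0,0,0]
  ]
}}

```text
time_s: 16.32
position: [0.5066, -0.0935, 0.1657]
tcp_rot: [[0.222, 0.975, -0.008], [0.975, -0.222, 0.006], [0.004, -0.009, -1.0]]
force: [-1.5, -0.2, 0.3]
opening: 0.001
grasp_force: 0.0
```

```bash
python3 -c "
from h import *
see()"
```

```text
both pack [-55.7   0.5] yaw -0.1 c 18.1
scene pack [-55.8   1. ] yaw -0.3 c 15.0
top pack [-55.7   0.2] yaw 0.0 c 21.0
t 16.42 tcp [-169.5  -19.8] z 0.1676 F [0.3 0.2 0.2]
```

{"fn": "move_arm", "kwargs": {
  "increments": [
    [0.03,0,0.13,0,0,0,0],
    [0.067,0,0.26,0,0,0,0],
    [0.067,0,0.39,0,0,0,0],
    [0.067,0,0.485,0,0,0,0],
    [0.067,0.06,0.485,0,0,0,0],
    [0.067,0.12,0.485,0,0,0,0],
    [0.067,0.15,0.485,0,0,0,0],
    [0.067,0.165,0.485,0,0,0,0],
    [0.067,0.175,0.485,0,0,0,0],
    [0.067,0.175,0.485,0,0,0,0]
  ]
}}

```text
time_s: 17.25
position: [0.5633, -0.0944, 0.0233]
tcp_rot: [[0.23, 0.973, -0.004], [0.973, -0.23, 0.001], [-0.0, -0.004, -1.0]]
force: [-2.4, -2.5, -0.5]
opening: 0.006
grasp_force: 1.3
```

```bash
python3 -c "
from h import *
see()"
```

```text
both pack [-55.7   0.8] yaw -0.4 c 30.5
scene pack [-55.4   1.5] yaw -0.6 c 29.7
top pack [-56.    0.2] yaw -0.0 c 31.0
t 17.35 tcp [-117.    -2.9] z 0.0233 F [-4.1 -1.7  0.8]
```

{"fn": "move_arm", "kwargs": {
  "increments": [
    [0,0.008,0,0,0,0,0],
    [0,0.016,0,0,0,0,0],
    [0,0.024,0,0,0,0,0],
    [0,0.032,0,0,0,0,0],
    [0,0.032,0,0,0,0,0]
  ]
}}

```text
time_s: 17.77
position: [0.5631, -0.0939, 0.0233]
tcp_rot: [[0.228, 0.973, -0.024], [0.974, -0.228, 0.006], [0.0, -0.025, -1.0]]
force: [-22.0, -2.7, 17.1]
opening: 0.001
grasp_force: 12.3
```

```bash
python3 -c "
from h import *
see()"
```

```text
both pack [-55.3   0.8] yaw 0.1 c 31.3
scene pack [-55.3   1.4] yaw -0.6 c 29.9
top pack [-55.2   0.2] yaw 0.7 c 32.3
t 17.87 tcp [-117.3   -2.8] z 0.0233 F [-21.2  -2.3  17.2]
```

It holds at 22 N with the finger at the same x (-117 mm) as at both ends, so the pack is seated square. I'll withdraw and check.

{"fn": "move_arm", "kwargs": {
  "increments": [
    [0,-0.03,0,0,0,0,0],
    [0,-0.1,0,0,0,0,0],
    [0,-0.2,0,0,0,0,0],
    [-0.1,-0.25,-0.15,0,0,0,0],
    [-0.23,-0.3,-0.3,0,0,0,0],
    [-0.36,-0.35,-0.45,0,0,0,0],
    [-0.49,-0.4,-0.6,0,0,0,0],
    [-0.62,-0.4,-0.6,0,0,0,0],
    [-0.75,-0.4,-0.6,0,0,0,0],
    [-0.88,-0.4,-0.6,0,0,0,0]
  ]
}}

```text
time_s: 18.7
position: [0.4121, -0.2802, 0.1961]
tcp_rot: [[0.229, 0.974, 0.005], [0.974, -0.229, -0.004], [-0.003, 0.006, -1.0]]
force: [1.5, 0.1, -0.4]
opening: 0.004
grasp_force: 0.0
```

{"fn": "move_arm", "kwargs": {
  "increments": [
    [-0.1,0,0,0,0,0,0],
    [-0.1,0,0,0,0,0,0],
    [-0.1,0,0,0,0,0,0],
    [-0.1,0,0,0,0,0,0]
  ]
}}

```text
time_s: 19.03
position: [0.4049, -0.3071, 0.193]
tcp_rot: [[0.23, 0.973, 0.0], [0.973, -0.23, 0.001], [0.001, 0.0, -1.0]]
force: [0.3, 0.4, -0.9]
opening: 0.004
grasp_force: 0.0
```

```bash
python3 -c "
from h import *
see()
from rig import workorder
print(workorder.hand_in())"
```

```text
both pack [-55.5   0.2] yaw 0.1 c 8.1
scene pack [-55.5   0.3] yaw -0.0 c 8.6
top pack [-55.5   0.1] yaw 0.1 c 7.6
t 19.13 tcp [-222.7 -245.5] z 0.1928 F [0.4 0.4 0.4]
the job is handed in; nothing more can be done
None
```

I walked the orange pack to the rail and handed the job in at 19 s: it sits against the rubber, centred to under 1 mm and square to about 0.1°. The swings were about -12.5°, +12°, -12.5° and +8.7°, the last cut short when a corner met the rubber. I finished with small pushes at each end and one mid-face press to confirm seating, and the grey pack stayed where it was.

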